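Load a specimen into the sliding dock and drop its gravity latch

ROBOT

A 6-joint arm with a two-finger parallel gripper is mounted at the origin on a cart in front of the work surface, level with it; the furniture and walls round the work are solid. World frame = base frame: x ahead of the robot, y to its left, z up, the work surface at z = 0. Lengths are in m, angles in rad, forces in N, time in s.
With the tool pointing down it reaches from about 0.35 to 0.775 m from the base axis. Payload 7.3 kg.
Tool frame: the origin (TCP) lies on the centre line of the jaws, within the pads' length; the fingertips stand 11 mm ahead of it and the grasp point (between the pads) lies 8 mm behind it; y points along the fingers, z is the direction in which the jaws open and shut, and the axes are right-handed (so a half turn about y gives the same grasp; the last joint's range is limited). The gripper opens to 92 mm and grips with 3 to 60 N. Pads are 19 mm wide; open, the fingers measure 130 mm over their backs; the gripper's body (75 mm by 190 mm) begins 47 mm behind the grasp point.
Start: joints at [-1.486, 0.342, 1.524, -0, 1.275, -0.146], TCP at [0.12, -0.511, 0.238] pointing down, gripper open.
Joint ranges: [-2.53, 2.53], [-0.77, 2.02], [0.04, 2.7], [-1, 4.14], [0.28, 2.66], [-3.11, 3.11]. Speed limits (rad/s): [2.57, 2.57, 3.14, 3.14, 3.14, 3.14].

INTERFACE

Orientations are given as [roll, pitch, yaw] about the fixed x, y, z axes, in that order (R = Rz(yaw) Ry(pitch) Rx(roll)).
In Python, from cell import robot, cams gives the robot as it stands.
- The arm moves only by the tool apply_moves, never from a script. Its argument "plan" is a list of rows, each a list of 7 numbers: the shift along the tool's x, y, z in m, then the turn, a rotation vector about the tool's x, y, z in degrees, then the gripper command: -1 is fully open, 1 is shut, values between are in proportion. A call has exactly 5 rows; each row is the pose to reach, as a shift and turn from the pose commanded when the call began, along the tool's axes at that moment; what a row does not reach only later rows make up. A row lasts 1/8 s, in which the tool goes at most 62.5 mm and 10.7 degrees, less where a joint would pass 70% of its speed; a pose out of reach is approached as far as the arm can. A call with a gripper value outside its range is refused whole. The fingers move at their own pace and stop on an object; "squeeze" is the grip in N (left out, the last holds). Time passes only in rows, so rows that repeat a pose let the fingers close, or fill a call up. It gives the time, the measured TCP pose, the force and the opening at its end, in the units of the state.
- robot.observe(): the state, without advancing time (a new reading comes with each control period).
- cams.read_camera(name): name is "side" or "top"; returns the picture (480x640x3 uint8, blue, green, red); there is no depth.
- cams.calibration(name): a dict with "fx", "fy", "cx", "cy" (pixels), "dist" ([k1, k2, p1, p2, k3] as OpenCV has them; the pictures are not rectified), "extrinsics" (4x4, takes a point from world to camera coordinates). Camera axes: x right, y up, looking along -z (the intrinsics and any distortion apply to the point x, -y, -z); pixel columns grow to the right and rows downward; lengths in m; the calibration is good to about 2 mm. A picture is of the moment at which its call begins. calibration takes no time and is no camera call.
- robot.hand_in(): hands the job in, once; it reports no verdict.
The state is a dict: "time": time; "qpos": joint angles; "qvel": joint speeds; "joint_efforts": joint torques, N m; "tool_pos": TCP position; "tool_rot": TCP orientation; "contact_force": force on the tool from outside, world axes, zero at the start; "torque": the same for the moment, N m; "opening": finger opening in m.
Only numpy, scipy, OpenCV 4.12 (cv2) and the standard library are available. Lean on these libraries where they do the work, as an engineer would, in place of code of your own. Each camera call takes 0.05 s, during which the arm holds its last target. There are 200 camera calls.

TASK

First set the black specimen mount flat in the white cup of the dock's carriage. Then take the red handle of the latch bar, lift the bar over the yellow keeper while you slide the spring-loaded carriage in, feel for the notch, and let the bar drop fully down into it so that the latch alone holds the carriage in. Go gently (never more than about 15 N on the keeper), and leave the cream mount, loupe, grease tin and vial where they stand.

Things in the scene. Friction and masses are not known exactly. Their poses are not given: they have to be found in the camera images.
- black_mount: black metallographic specimen mount, a disc 30 mm in diameter and 18 mm tall; origin at the centre of its underside, z up. The thing to load.
- cream_mount: cream specimen mount, disc 30 mm in diameter, 14 mm tall; origin at the centre of its underside. Leave it alone.
- loupe: black and white stand loupe, 40 mm across, 43 mm tall; origin under its centre. Leave it alone.
- grease_tin: white round tin, 53 mm across, 26 mm tall; origin under its centre. Leave it alone.
- vial: small cream vial with white cap, 23 mm across, 48 mm tall; origin under its centre. Leave it alone.
- dock: fixed dock: dark bed 120 (x) x 310 (y) x 10 mm; origin on the worktop, mid-width, 145 mm from the bed's -y end. The carriage slides along the dock's own +y, towards the yellow keeper; the latch bar lies along dock y at x = -28 mm, its handle sticks out to dock -x.
- carriage (a joint): slide of the aluminium carriage along dock +y, m: 0 = out against its end stop (the start), at most 0.075. A spring pushes it out with 2 N at 0, rising 0.05 N per mm. Latched it stands somewhere from 0.025 to 0.065, depending on where the strike is clamped.
- cup (a point): centre of the floor of the white cup on the carriage, 28 mm above the worktop, at dock x = +18 mm, y = -105 mm + carriage value. Inner diameter 38 mm, wall 4 mm, rim 8 mm above this point; the carriage top round it is 26 mm above the worktop.
- latch_bar (a joint): hinge of the steel latch bar on the carriage, rad: 0 = level, fully down (also when out); grows as the keeper end is lifted, at most 0.25; falls by its own weight (0.25 kg). Pivot at dock x = -28 mm, y = -60 mm + carriage value, height 34 mm. Bar 10 mm wide, heights 36 to 48 mm when level, reaching 135 mm from the pivot in +y.
- tooth (a point): middle of the underside of the tooth that hangs from the keeper end of the bar: 10 x 10 mm in section, 130 mm from the pivot, 22 mm above the worktop when the bar is level, so 12 mm below the horn's top.
- handle (a point): grip point on the axis of the bar's red round cross handle: 12 mm thick, along dock x, ending 20 mm farther out; 29 mm out from the bar's side, 80 mm in y from the pivot, height 42 mm when level. Pinch it with fingers closing along dock y; it turns between them as the bar swings. Raised 9 mm or more it carries the tooth over the horn.
- keeper: foot of the keeper, fixed on the bed, origin mid-underside at dock x = -28, y = +118 mm, height 10 mm. On it the yellow strike, 18 mm wide, is clamped up to 20 mm either way along dock y: this offset is NOT measured; feel or see it. From the carriage side: square-fronted horn 10 mm long, top at height 34 mm; notch; black buffer on a rear wall up to 62 mm high.
- notch_mid (a point): where the middle of the notch would be, at horn-top height, with the strike in mid-slot (true place: up to 20 mm off along dock y). Notch 13 mm long, floor 14 mm below. The buffer yields 0.15 mm per N, up to 4 mm; its wall is too high for the bar to pass, so a lifted bar pushed on meets the buffer with its tooth over the notch.

How it is judged:
By the outcome, as a careful person would: the job done as asked, in the order asked, and still so for the second after the job is handed in, with the robot touching nothing.
It also fails if it takes over 45 s, if anything falls off the work surface, if the arm or the gripper's body presses on something with over 40 N, if the wrist force passes 120 N, or if a joint passes its speed limit or range.

## Working session

There is one attempt and no reset: what is moved stays moved. The work goes in short steps, Python scripts to look and compute and a tool call to move; the robot and the scene stay as the last step left them, time stands still between calls to the robot, and variables do not carry over. Pictures are saved under pics/ and viewed, about 8 in all and at most 12, crops included, and the job is handed in when it is done.

Besides the shell and the picture viewer there is one more tool, called after "Call:" as name(argument=value, ...) on one line, values as JSON. apply_moves: Moves the arm, as the interface text tells. Its arguments: {"type":"object","properties":{"plan":{"type":"array","items":{"type":"array","items":{"type":"number"}}},"squeeze":{"type":"number"}},"required":["plan"]}

```bash
ls; mkdir -p pics
python3 - <<'E'
from cell import robot,cams
import cv2,numpy as np
for n in("side","top"):
    cv2.imwrite(f"pics/{n}0.png",cams.read_camera(n)); c=cams.calibration(n); print(n,c)
s=robot.observe();print(s)
E
```

```text
pics
side {'fx': 493.1296860000241, 'fy': 493.1296860000241, 'cx': 320.3015359988052, 'cy': 246.45063671916446, 'dist': array([0.02812349, 0.        , 0.        , 0.        , 0.        ]), 'extrinsics': array([[-0.82811267, -0.56047911,  0.00962128,  0.44332552],
       [ 0.35307503, -0.50818653,  0.78554724, -0.24851401],
       [-0.43539341,  0.65391866,  0.61872689, -0.87107963],
       [ 0.        ,  0.        ,  0.        ,  1.        ]])}
top {'fx': 471.58538793322094, 'fy': 471.58538793322094, 'cx': 329.39474643460295, 'cy': 241.61534011549568, 'dist': array([-0.03786254,  0.        ,  0.        ,  0.        ,  0.        ]), 'extrinsics': array([[ 0.02849795, -0.99915067,  0.0297625 , -0.0275051 ],
       [ 0.98020881,  0.03376824,  0.1950651 , -0.53746639],
       [-0.19590445,  0.02361451,  0.98033862, -1.17292177],
       [ 0.        ,  0.        ,  0.        ,  1.        ]])}
{'time': 0.1, 'qpos': array([-1.48603533e+00,  3.42610516e-01,  1.52491791e+00,  1.01734421e-05,
        1.27537495e+00, -1.46017452e-01]), 'qvel': array([-0.0005101 , -0.00192083, -0.00396456,  0.00147074, -0.00178552,
        0.00032003]), 'joint_efforts': array([ 1.41577493e-03, -4.32004380e+01, -2.44694084e+01,  7.19099189e-02,
        5.25669276e-02, -5.29134206e-05]), 'tool_pos': array([ 0.12007274, -0.5107361 ,  0.23713777]), 'tool_rot': array([-1.57209169e+00,  2.00334401e-04, -2.91081730e+00]), 'contact_force': array([-0.34417994,  0.03269993,  0.20755737]), 'torque': array([-0.02466382,  0.03836508,  0.01936065]), 'opening': 0.091912528596961}
```

View pics/top0.png

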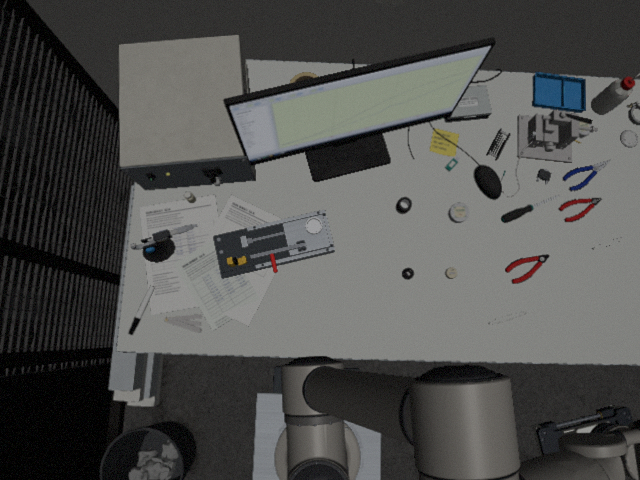

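View pics/side0.png

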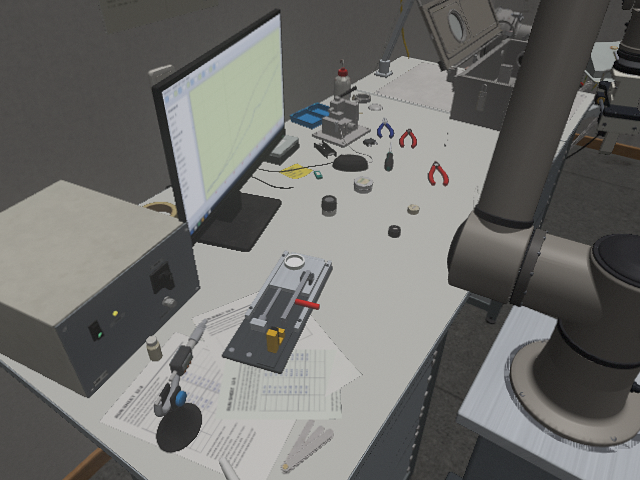

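```bash
cat > h.py <<'E'
from cell import robot,cams
import cv2,numpy as np
def KT(n):
    c=cams.calibration(n);return np.array([[c['fx'],0,c['cx']],[0,c['fy'],c['cy']],[0,0,1]]),c['dist'],c['extrinsics']
def ray(n,uv):
    K,d,T=KT(n);p=cv2.undistortPoints(np.array([[uv]],float),K,d)[0,0]
    R=T[:3,:3];return -R.T@T[:3,3],R.T@np.array([p[0],-p[1],-1])
def onz(n,uv,z):
    o,r=ray(n,uv);return o+r*(z-o[2])/r[2]
def tri(a,b):
    o1,r1=ray("top",a);o2,r2=ray("side",b)
    s=np.linalg.lstsq(np.c_[r1,-r2],o2-o1,rcond=None)[0]
    p,q=o1+s[0]*r1,o2+s[1]*r2;return (p+q)/2,np.linalg.norm(p-q)
def proj(n,P):
    K,d,T=KT(n);q=np.atleast_2d(P)@T[:3,:3].T+T[:3,3];q=q*[1,-1,-1]
    return cv2.projectPoints(q,np.zeros(3),np.zeros(3),K,d)[0][:,0]
def blobs(m,box,amin=10):
    x0,y0,x1,y1=box;mm=np.zeros(m.shape,np.uint8);mm[y0:y1,x0:x1]=m[y0:y1,x0:x1]
    n,l,s,c=cv2.connectedComponentsWithStats(mm)
    return [(s[i].tolist(),c[i].round(2).tolist()) for i in range(1,n) if s[i][4]>=amin]
E
python3 - <<'E'
from h import *
t=cv2.imread("pics/top0.png");s=cv2.imread("pics/side0.png")
for n,im,bm,bd in(("top",t,(395,262,420,285),(205,200,345,290)),("side",s,(380,220,405,242),(215,240,345,380))):
    h=cv2.cvtColor(im,cv2.COLOR_BGR2HSV);g=im.max(2)
    print(n,"mount",blobs((g<90).astype(np.uint8),bm))
    print("red",blobs(((h[...,1]>150)&((h[...,0]<8)|(h[...,0]>172))&(g>80)).astype(np.uint8),bd))
    print("yel",blobs(((h[...,1]>130)&(h[...,0]>12)&(h[...,0]<32)&(g>90)).astype(np.uint8),bd))
    print("dark",blobs((g<95).astype(np.uint8),bd,50))
    print("white",blobs((im.min(2)>(195)).astype(np.uint8),bd,20))
a=cv2.resize(t[200:285,205:345],None,fx=5,fy=5,interpolation=cv2.INTER_CUBIC)
cv2.imwrite("pics/c1.png",a)
a=cv2.resize(s[245:375,215:345],None,fx=4.6,fy=4.6,interpolation=cv2.INTER_CUBIC);cv2.imwrite("pics/c2.png",a)
E
```

```text
top mount [([402, 268, 12, 12, 106], [407.34, 273.23])]
red [([270, 254, 7, 18, 69], [273.03, 261.96])]
yel [([227, 257, 6, 8, 35], [229.37, 260.46]), ([238, 256, 9, 9, 57], [241.61, 260.14])]
dark [([213, 223, 75, 56, 2340], [246.91, 248.84]), ([273, 244, 62, 22, 339], [298.82, 254.94])]
white []
side mount [([388, 225, 13, 13, 126], [393.87, 231.24])]
red [([295, 299, 24, 10, 105], [306.87, 303.02])]
yel [([267, 328, 18, 25, 272], [274.02, 339.06])]
dark [([215, 240, 42, 12, 374], [235.87, 244.33]), ([312, 265, 21, 38, 153], [322.05, 284.59]), ([297, 273, 17, 28, 145], [305.67, 288.37]), ([222, 285, 96, 89, 3801], [267.96, 332.59])]
white [([285, 258, 19, 9, 111], [294.02, 261.78])]
```

View pics/c1.png

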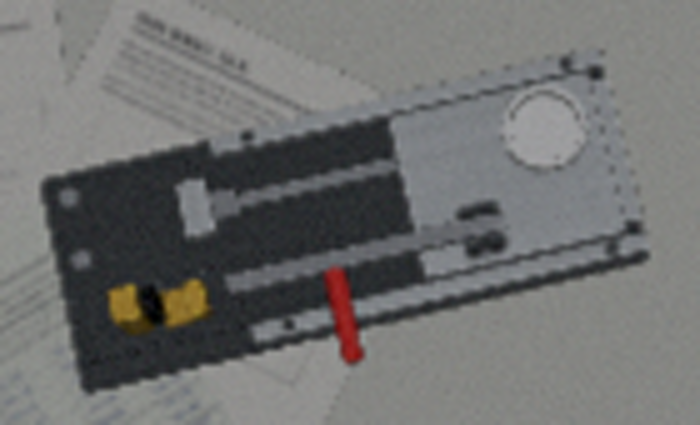

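View pics/c2.png

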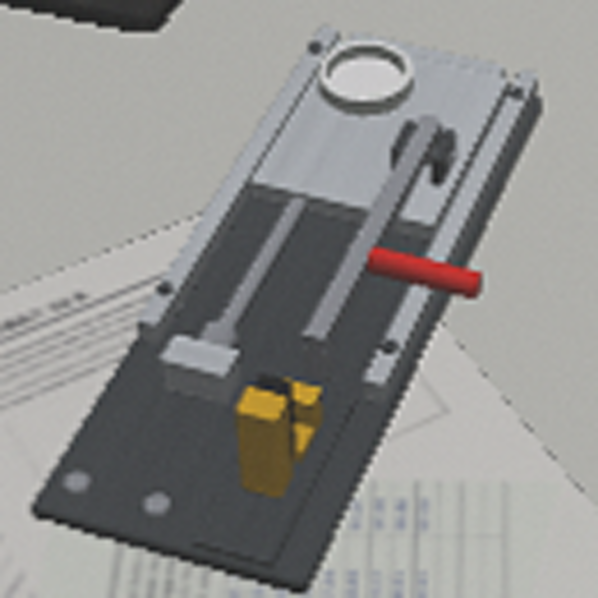

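```bash
cat >> h.py <<'E'
def rigid(D,W):
    D,W=np.array(D),np.array(W);d,w=D.mean(0),W.mean(0);H=(D-d).T@(W-w)
    a=np.arctan2(H[0,1]-H[1,0],H[0,0]+H[1,1]);R=np.array([[np.cos(a),-np.sin(a)],[np.sin(a),np.cos(a)]])
    return a,R,w-R@d
E
python3 - <<'E'
from h import *
P={'top':[((45,182),(60,165,10)),((88,390),(-60,165,10)),((648,257),(-60,-145,10)),((544,130),(18,-105,36)),((353,359),(-82,20,42)),((228,283),(-28,75,48))],
'side':[((33,515),(60,165,10)),((302,590),(-60,165,10)),((365,77),(18,-105,36)),((480,285),(-82,20,42)),((314,336),(-28,75,46))]}
f={'top':(5,205,200),'side':(4.6,215,245)}
R_={}
for n in P:
    s,u,v=f[n];D=[];W=[]
    for (a,b),d in P[n]:
        w=onz(n,((a+.5)/s-.5+u,(b+.5)/s-.5+v),d[2]/1000);D.append(np.array(d[:2])/1000);W.append(w[:2])
    a,R,t=rigid(D,W);print(n,np.degrees(a),t);print(((np.array(D)@R.T+t-W)*1000).round(1).tolist());R_[n]=(D,W)
a,R,t=rigid(R_['top'][0]+R_['side'][0],R_['top'][1]+R_['side'][1]);print('both',np.degrees(a),t)
p=tri((407.34,273.23),(393.87,231.24));print("mount",p, onz('top',(407.34,273.23),.0135),onz('side',(393.87,231.24),.009))
dock=lambda w:(R.T@(w[:2]-t)*1000).round(1)
for n,q,z in(('top',(208,298),.034),('top',(178,303),.034),('top',(160,304),.062),('top',(140,305),.062),('top',(110,307),.062),('side',(320,388),.034),('side',(240,405),.062),('side',(287,400),.062),('side',(275,388),.062),('side',(290,378),.062)):
    s,u,v=f[n];print(n,q,z,dock(onz(n,((q[0]+.5)/s-.5+u,(q[1]+.5)/s-.5+v),z)))
w=lambda x,y,z:np.r_[R@np.array([x,y])/1000+t,z/1000]
print('cup',w(18,-105,28),'handle',w(-62,20,42))
E
```

```text
top 15.510036936712012 [0.54005136 0.12798181]
[[2.4, 3.2], [-2.0, 2.2], [-0.5, -2.5], [2.1, -1.0], [-1.3, -1.6], [-0.6, -0.2]]
side 16.0226506876006 [0.53841353 0.12824141]
[[2.8, -0.2], [-2.1, -1.7], [3.0, -2.7], [-1.5, 1.5], [-2.2, 3.0]]
both 15.775756826213152 [0.53924997 0.12811241]
mount (array([ 0.46765715, -0.22264799,  0.00979651]), np.float64(0.00018590129972530085)) [ 0.46723952 -0.22189974  0.0135    ] [ 0.46800094 -0.2236854   0.009     ]
top (208, 298) 0.034 [-28.8  87.9]
top (178, 303) 0.034 [-27.6 103.6]
top (160, 304) 0.062 [-31.3 109.4]
top (140, 305) 0.062 [-29.4 119.3]
top (110, 307) 0.062 [-26.8 134.4]
side (320, 388) 0.034 [-36.2  87.4]
side (240, 405) 0.062 [-20.3 129. ]
side (287, 400) 0.062 [-36.6 120.7]
side (275, 388) 0.062 [-29.8 116.5]
side (290, 378) 0.062 [-33.4 109.7]
cup [0.58511864 0.03196115 0.028     ] handle [0.47414786 0.13050295 0.042     ]
```

```bash
cat >> h.py <<'E'
from scipy.spatial.transform import Rotation as Ro
def go(p,yaw=-164.2):
    """shift and turn (tool axes, mm/deg) from the measured pose to world p, pointing down"""
    s=robot.observe();R=Ro.from_euler('xyz',s['tool_rot']);G=Ro.from_euler('xyz',[-90,0,yaw],degrees=True)
    print('t',s['time'],'pos',s['tool_pos'].round(4),'F',s['contact_force'].round(1),'open',round(s['opening'],4))
    print('shift mm',(R.inv().apply(np.array(p)-s['tool_pos'])*1000).round(1),'turn',np.degrees((R.inv()*G).as_rotvec()).round(2))
E
python3 -c "
from h import *
go((.4677,-.2227,.10))"
```

```text
t 0.1 pos [ 0.1201 -0.5107  0.2371] F [-0.3  0.   0.2] open 0.0919
shift mm [-404.3  137.5 -200.7] turn [ 0.07 -2.58 -0.01]
```

Call:
apply_moves(plan=[[-0.4043,0.1375,-0.2007,0,-2.6,0,0.2],[-0.4043,0.1375,-0.2007,0,-2.6,0,0.2],[-0.4043,0.1375,-0.2007,0,-2.6,0,0.2],[-0.4043,0.1375,-0.2007,0,-2.6,0,0.2],[-0.4043,0.1375,-0.2007,0,-2.6,0,0.2]], squeeze=15)

```text
time: 0.72
tool_pos: [0.3516, -0.319, 0.146]
tool_rot: [-1.571, 0.0, -2.866]
contact_force: [-0.1, -0.8, 1.1]
opening: 0.0466
```

```bash
python3 -c "
from h import *
go((.4677,-.2227,.10))"
```

```text
t 0.725 pos [ 0.3516 -0.319   0.146 ] F [-0.1 -0.8  1.1] open 0.0466
shift mm [-138.    46.   -61.1] turn [-0.01  0.01 -0.  ]
```

Call:
apply_moves(plan=[[-0.138,0.046,-0.061,0,0,0,0.1],[-0.138,0.046,-0.061,0,0,0,0.1],[-0.138,0.046,-0.061,0,0,0,0.1],[-0.138,0.046,-0.061,0,0,0,0.1],[-0.138,0.046,-0.061,0,0,0,0.1]])

```text
time: 1.35
tool_pos: [0.466, -0.2244, 0.1006]
tool_rot: [-1.571, -0.001, -2.865]
contact_force: [0.7, 0.0, 0.0]
opening: 0.0412
```

```bash
python3 -c "
from h import *
go((.4677,-.2227,.021))
cv2.imwrite('pics/t1.png',cams.read_camera('top'));"
```

```text
t 1.35 pos [ 0.466  -0.2244  0.1006] F [0.7 0.  0. ] open 0.0412
shift mm [-2.1 79.6 -1.2] turn [0.01 0.03 0.03]
```

Call:
apply_moves(plan=[[-0.002,0.03,-0.001,0,0,0,-0.2],[-0.002,0.05,-0.001,0,0,0,-0.2],[-0.002,0.07,-0.001,0,0,0,-0.2],[-0.002,0.0795,-0.001,0,0,0,-0.2],[-0.002,0.0795,-0.001,0,0,0,-0.2]])

```text
time: 2.02
tool_pos: [0.4676, -0.2232, 0.0211]
tool_rot: [-1.571, -0.0, -2.867]
contact_force: [0.3, -0.3, -0.2]
opening: 0.0552
```

```bash
python3 -c "
from h import *
go((.4677,-.2227,.021))
a=cams.read_camera('side');b=cams.read_camera('top')
a=cv2.resize(a[180:260,340:450],None,fx=5,fy=5,interpolation=2);b=cv2.resize(b[230:310,360:450],None,fx=5,fy=5,interpolation=2)
cv2.imwrite('pics/g1.png',cv2.resize(np.hstack([a,b]),(800,320)))"
```

```text
t 2.025 pos [ 0.4676 -0.2232  0.0211] F [ 0.3 -0.3 -0.2] open 0.0552
shift mm [-0.2  0.1 -0.4] turn [ 0.02 -0.04  0.03]
```

View pics/g1.png

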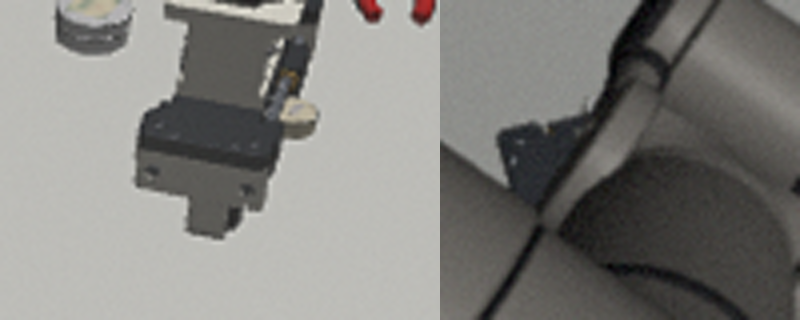

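The side view shows the front finger at about (210,215) of the crop hiding most of the black mount, and the cream mount clear at (300,117). I'll close the fingers now.

Call:
apply_moves(plan=[[0,0,0,0,0,0,0.4],[0,0,0,0,0,0,0.6],[0,0,0,0,0,0,0.8],[0,0,0,0,0,0,1],[0,0,0,0,0,0,1]], squeeze=20)

```text
time: 2.75
tool_pos: [0.4684, -0.2227, 0.0214]
tool_rot: [-1.57, 0.0, -2.865]
contact_force: [-0.9, 0.2, 4.0]
opening: 0.0293
```

Call:
apply_moves(plan=[[0,-0.01,0,0,0,0,1],[0,-0.04,0,0,0,0,1],[0,-0.08,0,0,0,0,1],[0,-0.08,0,0,0,0,1],[0,-0.08,0,0,0,0,1]])

```text
time: 3.38
tool_pos: [0.4678, -0.2224, 0.101]
tool_rot: [-1.571, -0.0, -2.865]
contact_force: [0.1, 0.9, -0.5]
opening: 0.0295
```

```bash
python3 -c "
from h import *
go((.583,.0335,.10))
a=cams.read_camera('side')
a=cv2.resize(a[150:260,340:450],None,fx=5,fy=5,interpolation=2)
cv2.imwrite('pics/g2.png',a)"
```

```text
t 3.375 pos [ 0.4678 -0.2224  0.101 ] F [ 0.1  0.9 -0.5] open 0.0295
shift mm [-180.6    1.  -214.8] turn [0.02 0.02 0.02]
```

View pics/g2.png

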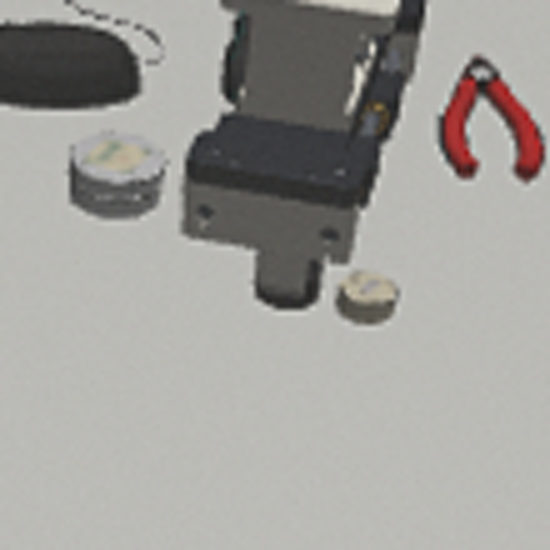

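Crop (290,285) shows the mount held between the fingers, and the cream mount and tin undisturbed. Next I'll refine the cup centre and move over it.

Run:
```python
from h import *
t=cv2.imread("pics/top0.png");s=cv2.imread("pics/side0.png")
for im,b in((t,(300,212,328,240)),(s,(280,250,310,274))):
    g=im.min(2)
    for th in (150,165,180,190):print(th,blobs((g>th).astype(np.uint8),b,30))
ct=((544.5)/5-.5+205,130.5/5-.5+200);cs=(365.5/4.6-.5+215,77.5/4.6-.5+245)
print(ct,cs,tri(ct,cs),onz('top',ct,.034),onz('side',cs,.036))
```

```text
150 [([306, 220, 16, 13, 137], [313.19, 226.02])]
165 []
180 []
190 []
150 [([280, 250, 30, 24, 546], [294.55, 260.86])]
165 [([283, 250, 27, 17, 248], [296.24, 257.44])]
180 [([285, 254, 20, 13, 151], [294.34, 260.85])]
190 [([285, 256, 20, 11, 118], [294.54, 261.64])]
(313.4, 225.6) (293.95652173913044, 261.3478260869565) (array([0.58378716, 0.03259557, 0.03346283]), np.float64(0.0004082923160087403)) [0.58384872 0.03268143 0.034     ] [0.58172817 0.0349459  0.036     ]
```

Call:
apply_moves(plan=[[-0.18,0,-0.214,0,0,0,1],[-0.18,0,-0.214,0,0,0,1],[-0.18,0,-0.214,0,0,0,1],[-0.18,0,-0.214,0,0,0,1],[-0.18,0,-0.214,0,0,0,1]])

```text
time: 4.05
tool_pos: [0.583, 0.0356, 0.0996]
tool_rot: [-1.572, -0.002, -2.863]
contact_force: [0.3, -1.0, -0.5]
opening: 0.0296
```

```bash
python3 -c "
from h import *
go((.5835,.033,.062))
"
```

```text
t 4.05 pos [0.583  0.0356 0.0996] F [ 0.3 -1.  -0.5] open 0.0296
shift mm [ 0.1 37.6  2.7] turn [0.06 0.19 0.12]
```

Call:
apply_moves(plan=[[0,0.02,0,0,0,0,1],[0,0.0375,0,0,0,0,1],[0,0.0375,0,0,0,0,1],[0,0.0375,0,0,0,0,1],[0,0.0375,0,0,0,0,1]])

```text
time: 4.68
tool_pos: [0.5834, 0.0319, 0.0643]
tool_rot: [-1.57, 0.001, -2.866]
contact_force: [-0.2, -0.3, 0.0]
opening: 0.0298
```

```bash
python3 -c "
from h import *
go((.5835,.033,.0495))
a=cams.read_camera('side')
a=cv2.resize(a[210:310,250:350],None,fx=5,fy=5,interpolation=2)
cv2.imwrite('pics/p1.png',a)"
```

```text
t 4.675 pos [0.5834 0.0319 0.0643] F [-0.2 -0.3  0. ] open 0.0298
shift mm [-0.3 14.8 -1.1] turn [-0.03 -0.02 -0.07]
```

View pics/p1.png

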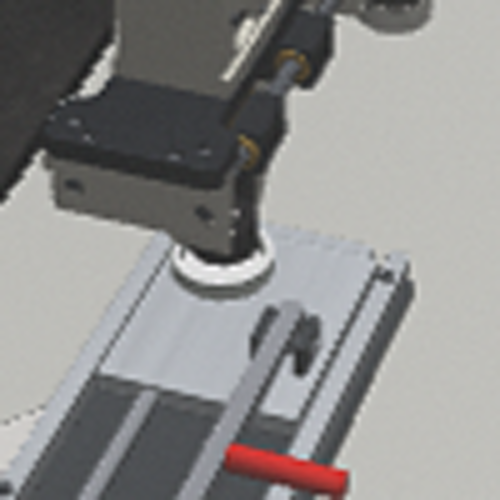

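The mount hangs just above the white ring at about (222,262) of the crop, roughly centred. I'll lower it gently.

Call:
apply_moves(plan=[[0,0.003,-0.001,0,0,0,1],[0,0.006,-0.001,0,0,0,1],[0,0.009,-0.001,0,0,0,1],[0,0.011,-0.001,0,0,0,1],[0,0.011,-0.001,0,0,0,1]])

```text
time: 5.35
tool_pos: [0.5843, 0.0328, 0.0545]
tool_rot: [-1.569, 0.004, -2.865]
contact_force: [-0.6, -2.3, 11.2]
opening: 0.0296
```

```bash
python3 -c "
from h import *
go((.5835,.033,.0495))
s=robot.observe();print(s['torque'],s['contact_force'])
a=cams.read_camera('side');b=cams.read_camera('top')
s=robot.observe();print(s['torque'],s['contact_force'])
a=cv2.resize(a[230:280,265:325],(640,533),interpolation=2)
cv2.imwrite('pics/p2.png',a);cv2.imwrite('pics/p2t.png',b)"
```

```text
t 5.35 pos [0.5843 0.0328 0.0545] F [-0.6 -2.3 11.2] open 0.0296
shift mm [ 0.7  5.  -0.4] turn [-0.12  0.02 -0.22]
[-0.22219175  0.21967123 -0.01734415] [-0.58843845 -2.27097443 11.21172331]
[-0.17736044  0.20740357 -0.0675589 ] [-1.52561405 -1.95015534 11.21357075]
```

View pics/p2.png

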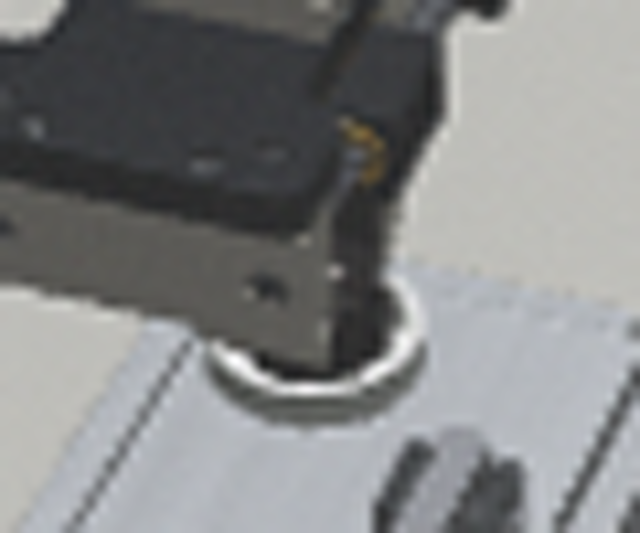

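The white ring spans x 210–425 of the crop and the mount about 255–400, so the mount sits about 2 mm too far towards world (-x,-y). The moment agrees with this: contact is on that edge. I'll lift slightly, shift and try again.

Call:
apply_moves(plan=[[0,-0.004,0,0,0,0,1],[-0.0025,-0.004,-0.001,0,0,0,1],[-0.0025,-0.002,-0.001,0,0,0,1],[-0.0025,0.0,-0.001,0,0,0,1],[-0.0025,0.0,-0.001,0,0,0,1]])

```text
time: 6.08
tool_pos: [0.5854, 0.0348, 0.0543]
tool_rot: [-1.57, 0.002, -2.865]
contact_force: [-3.7, -0.7, 14.6]
opening: 0.0296
```

```bash
python3 -c "
from h import *
go((.5865,.0345,.0495))
s=robot.observe();print(s['torque'],s['contact_force'])"
```

```text
t 6.075 pos [0.5854 0.0348 0.0543] F [-3.7 -0.7 14.6] open 0.0296
shift mm [-0.9  4.8  0.6] turn [-0.05  0.03 -0.09]
[-0.09700234  0.65935854 -0.02432398] [-3.74762408 -0.6836423  14.61852023]
```

Run:
```python
from h import *
s0=cv2.imread('pics/side0.png');a=cams.read_camera('side')
print(robot.observe()['torque'],robot.observe()['contact_force'])
th=np.linspace(0,2*np.pi,60)
def circ(im,x,y,z,r,c):
    p=proj('side',np.c_[x+r*np.cos(th),y+r*np.sin(th),0*th+z]);q=((p-[278,238]+.5)*12).astype(np.int32)
    cv2.polylines(im,[q],True,c,1)
o=[]
for im in(s0,a):
    c=cv2.resize(im[238:284,278:310],None,fx=12,fy=12,interpolation=2)
    circ(c,.5827,.0339,.036,.023,(0,0,255));circ(c,.5827,.0339,.036,.019,(0,0,255))
    if im is a: circ(c,.5854,.0348,.0543-.0212,.015,(0,255,0))
    o.append(c)
cv2.imwrite('pics/p3.png',np.hstack(o))
```

```text
[-0.06191211  0.66863905 -0.00376463] [-4.84525171 -1.38173694 15.07109416]
```

View pics/p3.png

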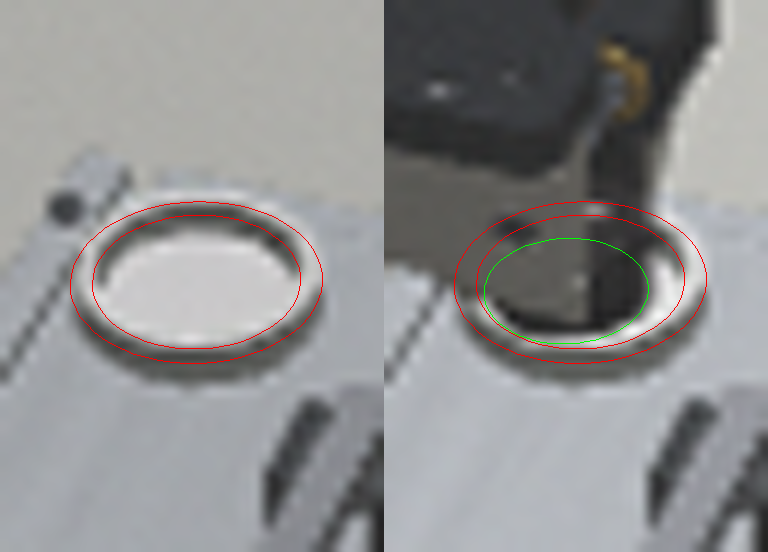

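Overlaid, the mount's lower edge (y≈333) sits about 2.5 mm further back than predicted. The side and top estimates of the cup also differ along that same direction, (-x,+y). I'll lift, move that way and lower gently.

Call:
apply_moves(plan=[[0,-0.008,0,0,0,0,1],[0.003,-0.008,-0.002,0,0,0,1],[0.003,-0.006,-0.002,0,0,0,1],[0.003,-0.003,-0.002,0,0,0,1],[0.003,-0.001,-0.002,0,0,0,1]])

```text
time: 6.75
tool_pos: [0.5816, 0.0361, 0.0546]
tool_rot: [-1.571, 0.0, -2.865]
contact_force: [-6.7, 0.7, 21.1]
opening: 0.0297
```

```bash
python3 -c "
from h import *
go((.582,.036,.0495))
s=robot.observe();print(s['torque'],s['contact_force'])
cv2.imwrite('pics/s4.png',cams.read_camera('side'))
s=robot.observe();print(s['tool_pos'],s['torque'],s['contact_force'])"
```

```text
t 6.75 pos [0.5816 0.0361 0.0546] F [-6.7  0.7 21.1] open 0.0297
shift mm [-0.4  5.2  0.2] turn [-0.01  0.02 -0.02]
[ 0.19917651  1.08564935 -0.02707505] [-6.6690699   0.7441809  21.05339144]
[0.58154428 0.03615255 0.05473541] [0.20315145 0.77622671 0.09268755] [-3.80140657  0.14856131 13.13872174]
```

Run:
```python
from h import *
for f in('side0','s4'):
    g=cv2.imread(f'pics/{f}.png').mean(2).astype(int);print(f,'rows 256-272, cols 284..304');print('\n'.join(str(r)+' '+' '.join('%3d'%v for v in g[r,284:306]) for r in range(254,273)))
for z in(.028,.033,.036,.0436):print(z,proj('side',[[.5816-.56*.015,.0361+.828*.015,z],[.5816,.0361,z]]).round(1).tolist())
```

```text
side0 rows 256-272, cols 284..304
254 106 170 161 109 176 183 193 197 204 190 191 192 194 205 192 177 174 172 168 163 162 172
255  86 139 125 161 192 200 154 114  86  83  79  80  80  89 134 188 205 183 169 166 168 173
256 119 164 149 203 150  89  92  93  92  94  91  90  90  86  81  85 125 185 194 176 169 167
257 173 156 199 141  92  95  97 103 133 163 161 154 146 117  89  87  76  91 162 195 172 164
258 165 199 139  89 110 157 181 209 206 205 206 206 207 210 205 172  83  78 126 204 181 169
259 129 194 106 111 181 208 204 204 200 199 201 200 200 203 204 206 196 112  96 184 192 169
260 159 191 104 179 208 201 201 200 199 200 200 200 201 202 202 201 206 191 117 182 192 168
261 165 190 126 207 202 201 199 201 200 198 201 200 199 201 200 201 203 198 185 201 181 167
262 138 206 205 203 200 203 201 201 199 201 200 200 200 200 200 200 200 200 202 192 122 167
263 116 151 205 201 201 201 200 200 201 199 202 200 201 199 200 201 200 200 197 141 103 169
264 106  88 161 206 203 201 201 200 200 200 202 201 202 201 203 203 203 196 137  90 118 168
265 131  72  80 126 185 204 201 203 198 203 202 198 19
[... 1917 characters left out ...]
176 130  88  89  93  97  99  95  82  85 101 102 106 103 101  99 107 151 186 184 184
268 180 185 185 157 110  92  93  96  97  98 100 101 100  96  99  98 108 143 185 183 182 184
269 181 181 184 189 188 157 115 114  97  96  98  99  99 107 139 140 190 185 184 183 186 186
270 182 184 185 186 186 185 185 188 184 156 166 192 188 189 188 189 183 180 184 184 185 184
271 183 184 186 184 182 181 181 183 183 186 188 185 185 184 185 185 181 184 176 114 111 155
272 184 185 186 183 181 179 181 181 182 183 185 184 183 186 183 183 182 179 139  71  73  97
0.028 [[293.5, 268.9], [293.8, 264.4]]
0.033 [[293.4, 267.2], [293.7, 262.7]]
0.036 [[293.4, 266.1], [293.7, 261.6]]
0.0436 [[293.3, 263.4], [293.6, 259.0]]
```

Call:
apply_moves(plan=[[0,-0.008,0,0,0,0,1],[-0.0006,-0.008,0.0058,0,0,0,1],[-0.0006,-0.006,0.0058,0,0,0,1],[-0.0006,-0.006,0.0058,0,0,0,1],[-0.0006,-0.006,0.0058,0,0,0,1]])

```text
time: 7.42
tool_pos: [0.5834, 0.0307, 0.0593]
tool_rot: [-1.571, -0.001, -2.865]
contact_force: [-0.3, -0.1, -0.1]
opening: 0.0296
```

Run:
```python
from h import *
print('ring side',onz('side',(294.7,259.9),.036),'top',onz('top',(313.4,226),.034))
go((.5838,.0307,.0490))
a=cams.read_camera('side');g=a.mean(2).astype(int)
print('\n'.join(str(r)+' '+' '.join('%3d'%v for v in g[r,284:306]) for r in range(254,270)))
p=robot.observe()['tool_pos']
for z in(.0186,.0110):print(proj('side',[[p[0]-.56*.015,p[1]+.828*.015,p[2]-z]]).round(1))
```

```text
ring side [0.58333218 0.03003612 0.036     ] top [0.58275825 0.03264301 0.034     ]
t 7.425 pos [0.5834 0.0307 0.0593] F [-0.3 -0.1 -0.1] open 0.0296
shift mm [-0.4 10.3  0.1] turn [0.01 0.02 0.04]
254  88  90  87  89  87  67  53  55  68  92  90  90  89  65  54  56  52  74 152 182 178 188
255  90  89  90  89  88  86  60  52  61  91  91  92  85  58  54  54  45  76 155 186 183 188
256  88  89  90  90  88  90  92  92  91  89  91  90  86  68  65  71  43  82 173 194 185 183
257  90  88  90  89  88  88  90  90  88  89  88  91  80  59  46  49  45  64 146 216 189 181
258 113  79  88  88  90  88  90  90  89  89  89 105 133  44  49  47  45  50 126 226 200 185
259  79  89  82  85  87  88  89  89  90  91  89  88  64  42  49  48  48  44 101 203 212 183
260 180 216  87 110  86  80  86  87  85  88  86  87  74  45  45  49  47  59 126 202 209 183
261 181 211 142 234 213  44  48  64  71  85  88  90  74  46  43  44  57 117 210 223 197 183
262 152 226 223 224 217 160  75  49  42  46  47  65  58  41  48  80 161 231 224 210 133 184
263 125 164 225 223 223 227 221 162  80  76  58  59  64  90 154 233 226 224 215 156 110 184
264 113  93 175 225 222 221 223 227 230 232 232 233 231 230 228 225 223 217 151  95 128 184
265 143  76  84 137 203 223 222 223 220 224 222 219 220 220 223 220 174  96  94 110 165 185
266 173 125  83  82  89 122 145 202 206 227 223 206 202 179 156  93  96  95 100 133 184 183
267 181 177 127  89  88  90  90  87  85  88  87  87  90  96  99  97  99 105 152 185 184 182
268 181 183 184 156 112  91  92  94  93  94  96  99  96  95  98  96 111 143 186 182 183 183
269 181 182 184 189 187 155 115 114  99  94  98  99  99 108 137 142 192 183 182 183 185 186
[[294.1 262.8]]
[[294.  260.1]]
```

The mount's front-bottom edge is now inside the front rim: row 263 at 41 mm height, with the rim at rows 265–266. Lowering in part and checking force.

Call:
apply_moves(plan=[[0,0.002,0.0006,0,0,0,1],[0,0.004,0.0006,0,0,0,1],[0,0.006,0.0006,0,0,0,1],[0,0.0075,0.0006,0,0,0,1],[0,0.0075,0.0006,0,0,0,1]])

```text
time: 8.1
tool_pos: [0.5845, 0.0302, 0.0529]
tool_rot: [-1.57, 0.002, -2.865]
contact_force: [0.6, 1.7, 5.3]
opening: 0.0294
```

Run:
```python
from h import *
def r():
    s=robot.observe();F,T=s['contact_force'],s['torque'];print(s['tool_pos'].round(4),F.round(1),T.round(3),'r',(-T[1]-.14*F[0])/F[2],(T[0]-.14*F[1])/F[2])
r()
a=cams.read_camera('side');g=a.mean(2).astype(int);cv2.imwrite('pics/s5.png',a)
print('\n'.join(str(r)+' '+' '.join('%3d'%v for v in g[r,284:306]) for r in range(258,269)))
p=robot.observe()['tool_pos']
for z in(.0186,.0212):print(proj('side',[[p[0]-.56*.015,p[1]+.828*.015,p[2]-z]]).round(1))
r()
```

```text
[0.5845 0.0302 0.0529] [0.6 1.7 5.3] [ 0.141 -0.058 -0.007] r -0.0037160231228647216 -0.01823087095552274
258  88  89  89  90  89  97 116  91 119  89  90  92  91  76  54  50  46  57 131 226 199 184
259  90  90  90  89  90  90  90  91  89  89  88  93  86  44  46  49  48  44 101 204 210 183
260  92  87  86  88  88  89  91  89  89  87  90 106 133  44  47  47  49  40 103 204 211 184
261  99  89  87  84  82  88  91  90  91  89  91  90  68  48  46  48  49  57 137 225 200 182
262 157 227 180 107  86  80  87  88  90  90  93  88  60  46  47  46  45  87 190 214 132 184
263 127 168 230 231 214  44  46  65  73  88  93  89  60  44  44  49  71 155 225 160 111 184
264 116  96 175 229 220 160  76  49  42  46  51  64  52  45  81 130 152 226 152  98 128 183
265 143  76  85 138 207 232 224 165  79  85  83  90 121 150 238 230 179 100  96 112 167 183
266 174 124  81  81  89 123 150 209 217 239 234 217 212 186 158  95  97  97 102 133 186 183
267 182 178 128  88  88  92  89  89  85  89  89  89  93  97  98  97  97 105 152 186 182 183
268 181 184 184 156 111  93  93  95  95  94  96  96  97  96  98  97 109 145 185 184 183 183
[[294.  264.7]]
[[294.  265.7]]
[0.5845 0.0302 0.0529] [-0.6  0.4  4.3] [ 0.223 -0.062  0.003] r 0.03388584909282911 0.03771957078602173
```

Call:
apply_moves(plan=[[0.0003,0,-0.0006,0,0,0,1],[0.0007,0.0,-0.0012,0,0,0,1],[0.0007,0.001,-0.0012,0,0,0,1],[0.0007,0.002,-0.0012,0,0,0,1],[0.0007,0.002,-0.0012,0,0,0,1]])

```text
time: 8.78
tool_pos: [0.5847, 0.0307, 0.0515]
tool_rot: [-1.569, 0.005, -2.866]
contact_force: [3.2, -0.9, 6.5]
opening: 0.0303
```

Run:
```python
from h import *
def r():
    s=robot.observe();F,T=s['contact_force'],s['torque'];print(s['tool_pos'].round(4),F.round(1),T.round(3),'r',(-T[1]-.14*F[0])/F[2],(T[0]-.14*F[1])/F[2])
r()
a=cams.read_camera('side');g=a.mean(2).astype(int);cv2.imwrite('pics/s6.png',a)
print('\n'.join(str(r)+' '+' '.join('%3d'%v for v in g[r,284:306]) for r in range(261,268)))
p=robot.observe()['tool_pos']
for z in(.0186,.0212):print(proj('side',[[p[0]-.56*.015,p[1]+.828*.015,p[2]-z]]).round(1))
r()
```

```text
[0.5847 0.0307 0.0515] [ 3.2 -0.9  6.5] [-0.115 -0.586  0.001] r 0.021079466111188796 0.0017582524626734253
261 105  87  85  88  90  88  90  91  89  89  91  94  79  47  49  50  48  51 126 229 207 183
262 133 111  86  89  85  86  90  90  90  89  91  86  44  47  48  47  51  88 189 215 134 184
263 111 167 190 179 107  63  82  89  88  87  89  80  51  45  45  41  71 153 224 157 110 183
264 115  95 181 233 219 112  43  42  57  66  87  88  58  46  49  78 155 227 157  97 128 184
265 144  76  87 141 209 225 164  82  75  58  67  91  87 124 153 233 180 100  96 109 167 184
266 173 124  85  82  92 137 182 213 219 239 236 218 212 192 162  97 101  97 102 136 187 183
267 181 178 128  87  89  90  89  88  88  89  90  92  90  98  97  99  99 106 152 185 184 183
[[293.8 265.3]]
[[293.8 266.2]]
[0.5847 0.0307 0.0515] [ 3.6 -0.9  6.9] [-0.159 -0.514 -0.074] r 0.00203997090855367 -0.005711099212926878
```

Call:
apply_moves(plan=[[-0.001,0,0.0003,0,0,0,1],[-0.002,0.0,0.0005,0,0,0,1],[-0.002,0.0,0.0005,0,0,0,1],[-0.002,0.001,0.0005,0,0,0,1],[-0.002,0.001,0.0005,0,0,0,1]])

```text
time: 9.45
tool_pos: [0.5852, 0.0309, 0.0493]
tool_rot: [-1.57, 0.001, -2.865]
contact_force: [2.4, -1.3, 2.9]
opening: 0.0293
```

Run:
```python
from h import *
def r():
    s=robot.observe();F,T=s['contact_force'],s['torque'];print(s['tool_pos'].round(4),F.round(1),T.round(3),'r',(-T[1]-.14*F[0])/F[2],(T[0]-.14*F[1])/F[2])
r()
a=cams.read_camera('side');g=a.mean(2).astype(int);cv2.imwrite('pics/s7.png',a)
print('\n'.join(str(r)+' '+' '.join('%3d'%v for v in g[r,284:306]) for r in range(261,268)))
r()
```

```text
[0.5852 0.0309 0.0493] [ 2.4 -1.3  2.9] [-0.351 -0.513 -0.019] r 0.061437405123537764 -0.0565695727180802
261  89  88  89  89  90  89  90  91  90  90  90  91  70  44  51  47  43 103 213 223 199 182
262 107  86  88  88  87  89  91  90  90  89  95 102  62  47  49  47  41 111 229 213 133 183
263 122  74  84  86  86  86  86  89  91  89  89  86  48  46  44  42  67 152 222 160 109 184
264 120 102 175 190 179 107  71  81  87  87  88  84  50  47  55  80 161 225 152  96 127 185
265 143  78  86 141 211 226 163  80  83  71  80  92  99 138 194 232 178  99  96 110 166 186
266 174 125  84  82  90 135 175 212 218 240 236 216 213 187 160  95 100  98 100 135 185 184
267 181 178 129  89  91  90  89  89  84  88  90  90  92  96  98  98  97 105 150 185 183 184
[0.5852 0.0309 0.0493] [ 2.5 -2.   1.8] [-0.274 -0.477 -0.006] r 0.07300607483047035 0.006505494850874444
```

Call:
apply_moves(plan=[[-0.0008,0,0.0002,0,0,0,1],[-0.0008,0.0005,0.0002,0,0,0,1],[-0.0008,0.001,0.0002,0,0,0,1],[-0.0008,0.001,0.0002,0,0,0,1],[-0.0008,0.001,0.0002,0,0,0,1]])

```text
time: 10.12
tool_pos: [0.5853, 0.0309, 0.049]
tool_rot: [-1.571, -0.001, -2.865]
contact_force: [-1.6, -2.5, 10.5]
opening: 0.0298
```

Call:
apply_moves(plan=[[0,-0.001,0,0,0,0,1],[0,-0.001,0,0,0,0,0.2],[0,-0.001,0,0,0,0,0.0],[0,-0.001,0,0,0,0,-0.1],[0,-0.03,0,0,0,0,-0.1]])

```text
time: 10.75
tool_pos: [0.5837, 0.0314, 0.076]
tool_rot: [-1.573, -0.006, -2.865]
contact_force: [0.8, -0.9, 0.5]
opening: 0.0501
```

Run:
```python
from h import *
go((.4741,.1305,.13))
```

```text
t 10.75 pos [0.5837 0.0314 0.076 ] F [ 0.8 -0.9  0.5] open 0.0501
shift mm [  78.7  -53.3 -125.4] turn [0.12 0.02 0.33]
```

Call:
apply_moves(plan=[[0,-0.05,0,0,0,0,-0.1],[0.04,-0.0535,-0.06,0,0,0,-0.1],[0.0787,-0.0535,-0.1254,0,0,0,-0.1],[0.0787,-0.0535,-0.1254,0,0,0,-0.1],[0.0787,-0.0535,-0.1254,0,0,0,-0.1]])

```text
time: 11.38
tool_pos: [0.4751, 0.1312, 0.1318]
tool_rot: [-1.571, -0.0, -2.863]
contact_force: [0.0, -0.9, -0.3]
opening: 0.0506
```

Run:
```python
from h import *
go((.4741,.1305,.042))
a=cams.read_camera('side');b=cams.read_camera('top');cv2.imwrite('pics/s8.png',a);cv2.imwrite('pics/t8.png',b)
a=cv2.resize(a[230:350,240:340],None,fx=4,fy=4,interpolation=2);b=cv2.resize(b[200:290,210:340],(640,443),interpolation=2)
c=np.zeros((480,800,3),np.uint8);c[:,:400]=a;c[:277,400:]=cv2.resize(b,(400,277));cv2.imwrite('pics/v10.png',c)
```

```text
t 11.375 pos [0.4751 0.1312 0.1318] F [ 0.  -0.9 -0.3] open 0.0506
shift mm [ 1.1 89.8  0.4] turn [-0.01  0.15  0.  ]
```

View pics/v10.png

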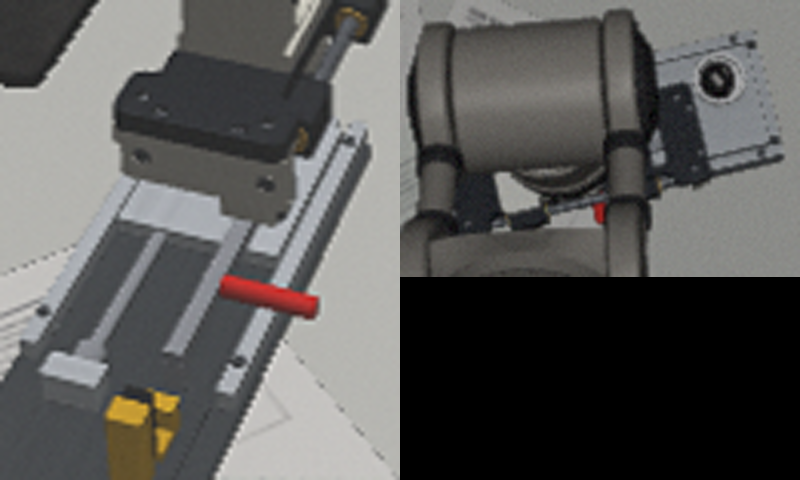

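Viewed picture 10. In the top view the black disc at (718,78) sits centred in the white ring, and the fingers stand above the red handle. Now descending round the handle.

Call:
apply_moves(plan=[[0.0041,0.03,0.0003,0,0,0,-0.1],[0.0041,0.06,0.0003,0,0,0,-0.1],[0.0041,0.08,0.0003,0,0,0,-0.1],[0.0041,0.09,0.0003,0,0,0,-0.1],[0.0041,0.09,0.0003,0,0,0,-0.1]])

```text
time: 12.1
tool_pos: [0.4723, 0.1283, 0.0411]
tool_rot: [-1.571, -0.001, -2.866]
contact_force: [0.4, 0.0, -0.4]
opening: 0.0501
```

Run:
```python
from h import *
go((.4713,.1297,.042))
```

```text
t 12.1 pos [0.4723 0.1283 0.0411] F [ 0.4  0.  -0.4] open 0.0501
shift mm [ 0.6 -0.9 -1.6] turn [ 0.   -0.03  0.06]
```

Call:
apply_moves(plan=[[0,0,-0.001,0,0,0,0.4],[0,0,-0.001,0,0,0,0.6],[0,0,-0.001,0,0,0,0.8],[0,0,-0.001,0,0,0,1],[0,0,-0.001,0,0,0,1]], squeeze=20)

```text
time: 12.72
tool_pos: [0.4718, 0.1297, 0.0419]
tool_rot: [-1.57, 0.001, -2.865]
contact_force: [0.9, -2.1, 1.0]
opening: 0.0112
```

Call:
apply_moves(plan=[[0,-0.003,0.0,0,0,0,1],[0,-0.006,0,0,0,0,1],[0,-0.009,0,0,0,0,1],[0,-0.012,0,0,0,0,1],[0,-0.012,0,0,0,0,1]])

```text
time: 13.35
tool_pos: [0.4717, 0.1299, 0.0538]
tool_rot: [-1.571, 0.0, -2.865]
contact_force: [1.6, -1.9, -4.7]
opening: 0.0111
```

Run:
```python
from h import *
go((.4713,.1297,.042))
b=cams.read_camera('side');cv2.imwrite('pics/s9.png',b)
for f in('s8','s9'):
    im=cv2.imread(f'pics/{f}.png');h=cv2.cvtColor(im,cv2.COLOR_BGR2HSV);g=im.max(2)
    print(blobs(((h[...,1]>150)&((h[...,0]<8)|(h[...,0]>172))&(g>80)).astype(np.uint8),(270,270,345,330)))
```

```text
t 13.35 pos [0.4717 0.1299 0.0538] F [ 1.6 -1.9 -4.7] open 0.0111
shift mm [ 0.4 11.8  0.1] turn [-0.01  0.03 -0.02]
[([295, 299, 24, 10, 107], [306.78, 303.04])]
[([316, 300, 3, 6, 14], [316.79, 302.57])]
```

Call:
apply_moves(plan=[[0,0,-0.006,0,0,0,1],[0,0,-0.012,0,0,0,1],[0,0,-0.018,0,0,0,1],[0,0,-0.024,0,0,0,1],[0,0,-0.024,0,0,0,1]])

```text
time: 14.02
tool_pos: [0.4651, 0.1535, 0.0537]
tool_rot: [-1.571, 0.0, -2.865]
contact_force: [3.8, -2.0, -4.1]
opening: 0.0111
```

```bash
cat >> h.py <<'E'
def st():
    s=robot.observe();y=np.array([-.2719,.9623,0]);print('t',s['time'],'along',((s['tool_pos']-[.4717,.1299,0])@y*1000).round(2),'z',s['tool_pos'][2].round(4),'Fy_dock',(s['contact_force']@y).round(2),'F',s['contact_force'].round(1),'rot',s['tool_rot'].round(3))
E
python3 -c "from h import *;st()"
```

```text
t 14.025 along 24.51 z 0.0537 Fy_dock -2.93 F [ 3.8 -2.  -4.1] rot [-1.571  0.    -2.865]
```

Call:
apply_moves(plan=[[0,0,-0.0015,0,0,0,1],[0,0,-0.003,0,0,0,1],[0,0,-0.0045,0,0,0,1],[0,0,-0.006,0,0,0,1],[0,0,-0.006,0,0,0,1]])

```text
time: 14.65
tool_pos: [0.4636, 0.1587, 0.0537]
tool_rot: [-1.571, 0.0, -2.865]
contact_force: [4.3, -2.7, -6.0]
opening: 0.0111
```

```bash
python3 -c "from h import *;st()"
```

```text
t 14.65 along 29.89 z 0.0537 Fy_dock -3.71 F [ 4.3 -2.7 -6. ] rot [-1.571  0.    -2.865]
```

Call:
apply_moves(plan=[[0,0,-0.001,0,0,0,1],[0,0,-0.002,0,0,0,1],[0,0,-0.003,0,0,0,1],[0,0,-0.003,0,0,0,1],[0,0,-0.003,0,0,0,1]])

```text
time: 15.28
tool_pos: [0.463, 0.161, 0.0537]
tool_rot: [-1.57, 0.001, -2.865]
contact_force: [5.5, -4.8, -5.0]
opening: 0.0111
```

```bash
python3 -c "from h import *;st()"
```

```text
t 15.275 along 32.34 z 0.0537 Fy_dock -6.12 F [ 5.5 -4.8 -5. ] rot [-1.570e+00  1.000e-03 -2.865e+00]
```

Call:
apply_moves(plan=[[0,0,-0.0005,0,0,0,1],[0,0,-0.001,0,0,0,1],[0,0,-0.001,0,0,0,1],[0,0,-0.001,0,0,0,1],[0,0,-0.001,0,0,0,1]])

```text
time: 15.9
tool_pos: [0.4629, 0.1616, 0.0537]
tool_rot: [-1.569, 0.0, -2.865]
contact_force: [5.7, -7.8, -4.8]
opening: 0.0114
```

```bash
python3 -c "from h import *;st()"
```

```text
t 15.9 along 32.87 z 0.0537 Fy_dock -9.06 F [ 5.7 -7.8 -4.8] rot [-1.569  0.    -2.865]
```

Buffer contact felt at about 32 mm, with about 5 N on it above the spring. As the bar comes down, its arc draws the tooth back about 2 mm, to mid-notch. Lowering slowly.

Call:
apply_moves(plan=[[0,0.002,0.0003,0,0,0,1],[0,0.004,0.0003,0,0,0,1],[0,0.006,0.0003,0,0,0,1],[0,0.008,0.0003,0,0,0,1],[0,0.008,0.0003,0,0,0,1]])

```text
time: 16.52
tool_pos: [0.4627, 0.162, 0.0459]
tool_rot: [-1.57, 0.001, -2.865]
contact_force: [3.8, -3.9, -0.9]
opening: 0.0111
```

```bash
python3 -c "from h import *;st()"
```

```text
t 16.525 along 33.37 z 0.0459 Fy_dock -4.77 F [ 3.8 -3.9 -0.9] rot [-1.570e+00  1.000e-03 -2.865e+00]
```

Call:
apply_moves(plan=[[0,0.001,0,0,0,0,1],[0,0.002,0,0,0,0,1],[0,0.003,0,0,0,0,1],[0,0.004,0,0,0,0,1],[0,0.004,0,0,0,0,1]])

```text
time: 17.15
tool_pos: [0.4627, 0.1624, 0.0425]
tool_rot: [-1.571, 0.001, -2.865]
contact_force: [1.3, -4.2, 8.3]
opening: 0.0115
```

```bash
python3 -c "from h import *;st()"
```

```text
t 17.15 along 33.69 z 0.0425 Fy_dock -4.43 F [ 1.3 -4.2  8.3] rot [-1.571e+00  1.000e-03 -2.865e+00]
```

Call:
apply_moves(plan=[[0,-0.0005,0.0005,0,0,0,1],[0,-0.0005,0.001,0,0,0,1],[0,-0.0005,0.0015,0,0,0,1],[0,-0.0005,0.002,0,0,0,1],[0,-0.0005,0.002,0,0,0,1]])

```text
time: 17.77
tool_pos: [0.4632, 0.1604, 0.0426]
tool_rot: [-1.571, 0.001, -2.865]
contact_force: [1.1, -3.2, 6.2]
opening: 0.0111
```

```bash
python3 -c "from h import *;st()"
```

```text
t 17.775 along 31.62 z 0.0426 Fy_dock -3.36 F [ 1.1 -3.2  6.2] rot [-1.571e+00  1.000e-03 -2.865e+00]
```

Call:
apply_moves(plan=[[0,-0.0003,0.0005,0,0,0,1],[0,-0.0003,0.001,0,0,0,1],[0,-0.0003,0.0015,0,0,0,1],[0,-0.0003,0.0015,0,0,0,1],[0,-0.0003,0.0015,0,0,0,1]])

```text
time: 18.4
tool_pos: [0.4634, 0.1596, 0.0426]
tool_rot: [-1.572, 0.001, -2.866]
contact_force: [2.3, 2.1, 6.3]
opening: 0.0111
```

```bash
python3 -c "from h import *;st()"
```

```text
t 18.4 along 30.84 z 0.0426 Fy_dock 1.39 F [2.3 2.1 6.3] rot [-1.572e+00  1.000e-03 -2.866e+00]
```

The force flipped sign, so the tooth now bears on the back of the horn. Releasing.

Call:
apply_moves(plan=[[0,-0.0005,-0.0003,0,0,0,1],[0,-0.0005,-0.0003,0,0,0,0.6],[0,-0.0005,-0.0003,0,0,0,0.3],[0,-0.0005,-0.0003,0,0,0,0.1],[0,-0.0005,-0.0003,0,0,0,0.1]])

```text
time: 19.02
tool_pos: [0.463, 0.1592, 0.0428]
tool_rot: [-1.571, -0.001, -2.865]
contact_force: [-0.5, -0.3, 0.5]
opening: 0.0405
```

Call:
apply_moves(plan=[[0,-0.03,0,0,0,0,0.1],[0,-0.08,0,0,0,0,0.1],[0,-0.12,0,0,0,0,0.1],[0.03,-0.12,0.06,0,0,0,0.1],[0.05,-0.12,0.12,0,0,0,0.1]])

```text
time: 19.65
tool_pos: [0.4477, 0.0347, 0.1635]
tool_rot: [-1.57, 0.001, -2.863]
contact_force: [0.4, -0.3, -1.0]
opening: 0.0413
```

Call:
apply_moves(plan=[[0,-0.03,0.06,0,0,0,0.1],[0,-0.05,0.12,0,0,0,0.1],[0,-0.05,0.18,0,0,0,0.1],[0,-0.05,0.22,0,0,0,0.1],[0,-0.05,0.22,0,0,0,0.1]])

```text
time: 20.27
tool_pos: [0.5083, -0.179, 0.2124]
tool_rot: [-1.571, -0.0, -2.869]
contact_force: [0.3, 0.3, -0.7]
opening: 0.0413
```

Run:
```python
from h import *
st()
a=cams.read_camera('side');b=cams.read_camera('top');cv2.imwrite('pics/s10.png',a);cv2.imwrite('pics/t10.png',b)
c=np.zeros((600,800,3),np.uint8);c[:,:400]=cv2.resize(a[225:375,230:330],(400,600),interpolation=2);c[:300,400:]=cv2.resize(b[200:290,210:330],(400,300),interpolation=2);c[300:,400:]=cv2.resize(a[130:280,300:500],(400,300));cv2.imwrite('pics/v11.png',c)
```

```text
t 20.275 along -307.18 z 0.2124 Fy_dock 0.26 F [ 0.3  0.3 -0.7] rot [-1.571 -0.    -2.869]
```

View pics/v11.png

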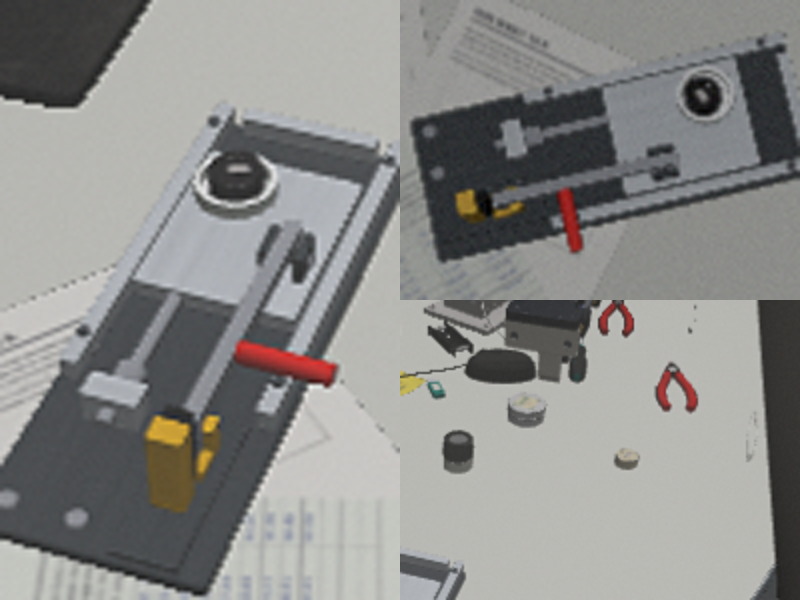

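The carriage stands in, the tooth is in the strike, and the mount looks flat in the cup. I'll check the handle height and that the bystanders haven't moved, then hand in.

Run:
```python
from h import *
def red(n,f,box):
    im=cv2.imread(f);h=cv2.cvtColor(im,cv2.COLOR_BGR2HSV);g=im.max(2)
    return max(blobs(((h[...,1]>150)&((h[...,0]<8)|(h[...,0]>172))&(g>80)).astype(np.uint8),box),key=lambda b:b[0][4])[1]
for a in('0','10'):print('handle',tri(red('top',f'pics/top0.png' if a=='0' else 'pics/t10.png',(205,200,345,290)),red('side','pics/side0.png' if a=='0' else 'pics/s10.png',(215,240,345,380))))
A=cv2.imread('pics/side0.png');B=cv2.imread('pics/s10.png')
for k,(x,y) in dict(cream=(413,209),loupe=(329,205),tin=(364,184),vial=(154,348)).items():
    t=A[y-14:y+14,x-14:x+14];r=cv2.matchTemplate(B[y-24:y+24,x-24:x+24],t,cv2.TM_CCOEFF_NORMED);_,v,_,p=cv2.minMaxLoc(r);print(k,round(v,3),p[0]-10,p[1]-10)
robot.hand_in()
```

```text
handle (array([0.4794714, 0.1327604, 0.0464166]), np.float64(0.002960528253543608))
handle (array([0.47049025, 0.16481525, 0.04629505]), np.float64(0.0027149531025200857))
cream 0.998 0 0
loupe 1.0 0 0
tin 0.984 0 0
vial 1.0 0 0
the job is handed in; nothing more can be done
```

The black mount is in the white cup and the carriage is latched in, held by the bar alone. I handed the job in with the robot clear of everything, at about 20.4 s.

**Loading the mount:** The first three lowerings landed on or against the cup rim, at 11–21 N, because I had the cup centre a few mm off. I corrected that from the side view, and the mount then reached the floor. In the last pictures it stands flat and centred inside the ring.

**Latching:** I lifted the handle 12 mm and slid the carriage in until it met the buffer at about 32 mm. That pushed about 5 N on the buffer above the spring. I then lowered the bar into the notch and eased back until the tooth bore on the horn, again with about 5 N on the keeper, before letting go.

**Last checks:**
- **Bar:** The handle measured the same height as at the start (46.3 against 46.4 mm), so the bar is fully down. Both readings are about 4 mm above the given 42 mm, with a 3 mm gap between the two camera rays, so only the comparison means anything.
- **Carriage:** It stands about 33 mm in.
- **Other objects:** The cream mount, loupe, tin and vial show no shift in the side picture.

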